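Tap a hanger post's tapered shank home in its stand

TASK

Take the red-headed hanger post out of the wooden rack, put its tapered brass shank into the socket of the empty stand and let go of it while it still stands a little proud. Then pick up the wooden tapper and drive the post home with its flat foot, gently, until the post's flange sits flush on the brass plate and friction alone holds it. Stand the tapper back on its round mat, and leave everything else where it is.

Things in the scene. Friction and masses are not known exactly. Their poses are not given: they have to be found in the camera images.
- hanger: Loose hanger post to fit, 0.15 kg, upright in either of the rack's two holes. Red flat-topped round head 30 mm wide, 18 mm stem, brass flange 40 mm wide, tapered brass shank. Origin: centre of the flange's underside, which rests on the rack, and on the stand's plate when home. z up the post: flange 0 to 6 mm, stem to 31, head 31 to 56 mm. Grip it by the head.
- shank_tip (a point): Centre of the lower end of the hanger's round shank, 36 mm below the flange's underside. The shank is 16 mm wide here and 22 mm at the flange.
- stand: The empty stand: a fixed dark wooden block 110 mm square with a brass plate (62 mm square) on top, 60 mm above the table. Origin: centre of its underside. In its 25 mm mouth four sprung brass segments form a taper that matches the shank; friction differs from day to day.
- socket (a point): Centre of the socket's mouth, level with the plate's top. The shank slides in freely until the flange is about 14 mm above the plate, then wedges: 3 to 5 N from the gripper leaves it held by friction, 8 to 13 mm proud. Let go at least 4 mm proud; from there only the tapper drives it. The push needed grows to some 14 to 22 N just before the flange meets the rigid plate.
- hanger_top (a point): Centre of the flat top of the hanger's head, 56 mm above the flange's underside: press here with the tapper. Measured heights are not exact enough to tell when it is home (within 1.5 mm of the plate): press until the force rises with no more travel. More than 40 N damages the post; once home it stays when let go.
- tapper: The loose wooden tapper, 0.3 kg, 105 mm high, standing on its mat: a round foot 48 mm in diameter and 40 mm high, narrowing at 40 to 46 mm to a round handle 26 mm in diameter up to 105 mm. Origin: centre of its flat foot (underside), z up. Hold it upright by the handle (about 75 mm up, grip 60 N or more) and press with the foot on the post's head.
- mat: Fixed round green mat, 110 mm in diameter, 4 mm thick; origin at the centre of its underside. The tapper must end standing on it, its axis within 40 mm of the mat's centre.
- rack: Fixed pale wooden rack block, 70 mm (x) by 180 mm (y) by 55 mm high, origin at the centre of its underside. Two through holes, 30 mm wide, at y = -50 and +50 mm, hold the red-headed hanger and the black-headed spare. Close the fingers along the rack's x, so that they clear the neighbour.
- spare: Loose black-headed hanger of the same shape above the flange, with a plain straight steel foot; it stands in the rack's other hole and must stay there.
- full_stand: Fixed stand like the empty one, its red-headed post already home: this is what flush looks like (head's top 116 mm above the table). Origin at the centre of its underside. Leave it alone; the two stands may change places.
- pen: Loose black brush pen, 150 mm long, lying on the counter. Leave it.
- seal: Loose wooden hand seal, 40 mm square foot, 67 mm high. Leave it.
- cup: Loose blue ceramic cup, 72 mm wide, 80 mm high. Leave it.
- bell: Loose brass hand bell, 56 mm wide, 75 mm high. Leave it.
Things that resemble listed ones, but are neither listed nor needed, are in the scene too. Several things look just like the mat: the one meant starts farthest to the robot's left.

How it is judged:
By the outcome, as a careful person would: the job done as asked, in the order asked, and still so for the second after the job is handed in, with the robot touching nothing.
It also fails if it takes over 69 s, if anything falls off the work surface, if the arm or the gripper's body presses on something with over 40 N, if the wrist force passes 120 N, or if a joint passes its speed limit or range.

ROBOT

A 6-joint arm with a two-finger parallel gripper is mounted at the origin on the work surface. World frame = base frame: x ahead of the robot, y to its left, z up, the work surface at z = 0. Lengths are in mm, angles in degrees, forces in N, time in s.
With the tool pointing down it reaches from about 275 to 825 mm from the base axis. Payload 4.9 kg.
Tool frame: the origin (TCP) lies on the centre line of the jaws, within the pads' length; the fingertips stand 11 mm ahead of it and the grasp point (between the pads) lies 8 mm behind it; z points along the fingers, y is the line along which they close (so a half turn about z gives the same grasp; the last joint's range is limited). The gripper opens to 85 mm and grips with 20 to 120 N. Pads are 22 mm wide; open, the fingers measure 114 mm over their backs; the gripper's body (76 mm by 85 mm) begins 54 mm behind the grasp point. The pads swing forward as they close: fully open they stand 13 mm farther back than shut.
Start: joints at [-76.158, 18.69, -11.035, 60.275, 0, 82.311], TCP at [201.872, -511.631, 242.281] pointing down, gripper open.
Joint ranges: [-152.03, 152.03], [-55.5, 102.48], [-74.3, 77.21], [-110.64, 120.58], [-84.22, 78.4], [-180, 180]. Speed limits (degrees/s): [147.25, 147.25, 180, 180, 180, 180].

INTERFACE

Orientations are given as a 3x3 rotation matrix whose columns are the frame's x, y, z axes.
In Python, from workcell import robot gives the robot as it stands.
- The arm moves only by the tool drive_tool, never from a script. Its argument "targets" is one flat list of numbers, 7 for each row, row after row: the turn, a rotation vector about the tool's x, y, z normalised to -1 to 1, where 1 is pi rad, then the shift along the tool's x, y, z normalised to -1 to 1, where 1 is 50 mm, then the closure, from 0 (fully open) to 1 (shut). A call has exactly 8 rows; each row shifts and turns the commanded pose from where the row before left it, along the tool's axes as they then stand; what a row does not reach is not made up. A row lasts 1/8 s, in which the tool goes at most 62.5 mm and 10.7 degrees, less where a joint would pass 70% of its speed; a pose out of reach is approached as far as the arm can. A call with a number of a shift or a turn outside -1 to 1 is refused whole. A call with a gripper value outside its range is refused whole. The fingers move at their own pace and stop on an object; the grip force is fixed at half the most. Time passes only in rows, so rows that do not move let the fingers close, or fill a call up. It gives the time, the measured TCP pose, the force, the opening and the grip force at its end, in the units of the state.
- robot.read_state(): the state, without advancing time (a new reading comes with each control period).
- robot.grab_frame(name): name is "scene" or "side" or "wrist"; returns (picture, depth): 400x640x3 uint8, blue, green, red; 400x640 float32, mm along the optical axis (not along the pixel's ray), 0 where there is no reading.
- robot.camera_info(name): a dict with "K" (3x3 intrinsics, pixels), "rvec" (rotation vector, rad) and "tvec" (3), from world to camera coordinates, as OpenCV has them. Camera axes: x right, y down, z forward; pixel columns grow to the right and rows downward; lengths in mm; the calibration is good to about 2 mm. A picture is of the moment at which its call begins: read the wrist's pose just before it. camera_info takes no time and is no camera call; for the wrist camera it gives the pose at the moment of the call.
- robot.finish_job(): hands the job in; it is judged then, once.
The state is a dict: "time_s": time; "joints": joint angles; "joint_velocities": joint speeds; "effort": joint torques, N m; "position": TCP position; "eef_rot": TCP orientation; "contact_force": force on the tool from outside, world axes, zero at the start; "ft_torque": the same for the moment, N m; "grip_width": finger opening in mm; "grip_force": force on a finger pad.
Only numpy, scipy, OpenCV 4.12 (cv2) and the standard library are available. Lean on these libraries where they do the work, as an engineer would, in place of code of your own. Each camera call takes 0.05 s, during which the arm holds its last target. There are 200 camera calls.

## Working session

There is one attempt and no reset: what is moved stays moved. The work goes in short steps, Python scripts to look and compute and a tool call to move; the robot and the scene stay as the last step left them, time stands still between calls to the robot, and variables do not carry over. Pictures are saved under pics/ and viewed, at most 10 in all, crops included, and the job is handed in when it is done.

Besides the shell and the picture viewer there is one more tool, called after "Request:" as name(argument=value, ...), one argument or row to a line, values as JSON. drive_tool: Moves the arm, as the interface text tells. Scaled input: -1 to 1 covers 50 mm each way for a shift and pi rad each way for a turn. Its arguments: {"type":"object","properties":{"targets":{"type":"array"}},"required":["targets"]}

```bash
mkdir -p pics
cat > h.py <<'E'
import numpy as np, cv2
from workcell import robot
def grab(n):
    s=robot.read_state(); ci=robot.camera_info(n); im,d=robot.grab_frame(n)
    return im,d,ci,s
def cloud(d,ci):
    K=np.array(ci['K']);R=cv2.Rodrigues(np.array(ci['rvec'],float))[0];t=np.array(ci['tvec'],float).ravel()
    v,u=np.mgrid[:d.shape[0],:d.shape[1]]
    p=np.stack([(u-K[0,2])/K[0,0]*d,(v-K[1,2])/K[1,1]*d,d],-1)
    return (p-t)@R   # R^T(p-t)
E
python3 - <<'E'
from h import *
for n in ['scene','side']:
    im,d,ci,s=grab(n); cv2.imwrite(f'pics/{n}0.png',im); np.savez(f'{n}0.npz',im=im,d=d,P=cloud(d,ci))
    R=cv2.Rodrigues(np.array(ci['rvec']))[0]; print(n,-R.T@np.array(ci['tvec']).ravel(),R[2])
s=robot.read_state();print(s)
E
```

```text
scene [1019.70955967 -656.55474507 1151.69807522] [-0.35468551  0.50983663 -0.78375047]
side [ 525.34247049 1117.89690515 1009.84407914] [ 0.03644106 -0.7627832  -0.6456267 ]
{'time_s': 0.1, 'joints': array([-7.61566606e+01,  1.87294380e+01, -1.10861536e+01,  6.02770914e+01,
        7.71873784e-04,  8.23106177e+01]), 'joint_velocities': array([-0.02082628, -0.10320373,  0.03631524,  0.05578755, -0.08557151,
        0.06823368]), 'effort': array([ 6.05256191e-04, -4.44238722e+01,  2.63037854e+01,  7.91538914e-03,
       -1.69952050e-04, -1.87319813e-06]), 'position': array([ 201.75373718, -511.09879025,  241.56665462]), 'eef_rot': array([[ 9.30208154e-01,  3.67032220e-01, -3.73964790e-04],
       [ 3.67032338e-01, -9.30206851e-01,  1.57385958e-03],
       [ 2.29792567e-04, -1.60127419e-03, -9.99998692e-01]]), 'contact_force': array([-0.7166083 , -0.32149564, -0.33303695]), 'ft_torque': array([ 0.00950605, -0.02617998,  0.000113  ]), 'grip_force': 0.0, 'grip_width': 85.56132012840635}
```

View pics/scene0.png

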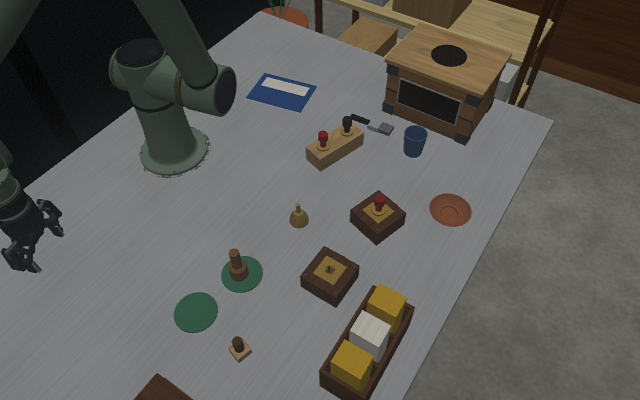

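View pics/side0.png

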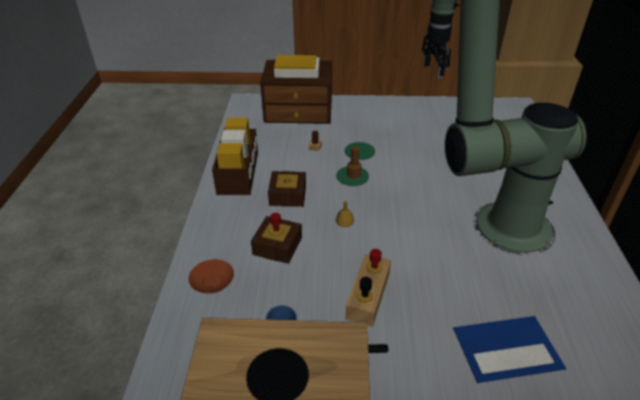

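The scene view shows the red hanger at (323,137) and the spare at (347,122) in the rack. The empty stand is at (330,270), the full stand at (378,210), and the tapper on its mat at (240,265), with a decoy mat at (195,312). The side view agrees.

Run:
```python
from h import *
def rep(l,m,P):
    q=P[m]; 
    if len(q): print(l,len(q),'med',np.median(q,0).round(1),'mid',((np.percentile(q,2,0)+np.percentile(q,98,0))/2).round(1),'ext',(np.percentile(q,98,0)-np.percentile(q,2,0)).round(1))
for n,bx in [('scene',dict(red=(310,125,335,150),blk=(340,112,356,132),full=(345,185,410,245),emp=(298,245,362,305),tap=(215,240,270,295),mat2=(170,285,222,335),rack=(300,112,370,172))),
 ('side',dict(red=(365,245,388,272),blk=(355,275,375,300),full=(248,208,305,262),emp=(265,168,310,208),tap=(332,143,372,188),mat2=(340,140,380,160),rack=(340,245,395,328)))]:
    f=np.load(n+'0.npz');im=f['im'].astype(int);P=f['P'];d=f['d']
    b,g,r=im[...,0],im[...,1],im[...,2]
    v,u=np.mgrid[:400,:640]
    print(n)
    for k,(x0,y0,x1,y1) in bx.items():
        B=(u>=x0)&(u<x1)&(v>=y0)&(v<y1)&(d>0); z=P[...,2]
        zt=np.percentile(z[B],99.5)
        if k in('red','blk'): rep(k+' top',B&(z>zt-6)&(z>95),P)
        if k in('full','emp'): 
            rep(k+' plate',B&(abs(z-60)<6),P); rep(k+' head',B&(z>105),P)
            m=(B&(abs(z-60)<6)); print('  rect',cv2.minAreaRect(P[m][:,:2].astype(np.float32)))
        if k=='tap': rep('handle top',B&(z>zt-6),P); rep('handle',B&(z>60),P)
        if k in('tap','mat2'): 
            m=B&(g>r+15)&(g>b+5)&(z<15); rep(k+' green',m,P); print('  circ',cv2.minEnclosingCircle(P[m][:,:2].astype(np.float32)))
        if k=='rack':
            m=B&(abs(z-55)<5); rep(k,m,P); print('  rect',cv2.minAreaRect(P[m][:,:2].astype(np.float32)))
```

```text
scene
red top 54 med [423.7 226.8 110. ] mid [424.8 227.4 110.7] ext [25.3 25.2  6.2]
blk top 44 med [450.6 320.3 110.8] mid [450.5 320.3 111.9] ext [26.5 29.   6.6]
full plate 862 med [694.9  92.8  57.2] mid [686.  103.7  59.5] ext [115.6 112.6  10.7]
full head 98 med [687.  102.2 114.5] mid [687.3 104.1 112.5] ext [26.4 28.4 13. ]
  rect ((686.105712890625, 103.34689331054688), (112.2953109741211, 110.92843627929688), 73.60887908935547)
emp plate 1356 med [ 680.  -126.8   57.2] mid [ 677.4 -125.2   58.5] ext [105.3 105.6   8.7]
  rect ((676.9324951171875, -124.94144439697266), (112.5352783203125, 111.2562484741211), 89.162353515625)
handle top 76 med [ 467.5 -237.7  108.6] mid [ 466.6 -237.2  108.8] ext [22.1 22.2  7.9]
handle 173 med [ 472.5 -241.2  100. ] mid [ 468.7 -238.7   87.3] ext [22.6 23.1 49.9]
tap green 804 med [ 486.  -242.6    3.5] mid [ 470.6 -233.7    3.3] ext [101.2 100.6  10.4]
  circ ((469.1863708496094, -234.644287109375), 57.22280502319336)
mat2 green 1400 med [ 444.3 -382.5    3.8] mid [ 443.1 -381.6    3.8] ext [99.5 97.9  9.4]
  circ ((441.13629150390625, -38
[... 854 characters left out ...]
6), 89.53787994384766)
handle top 35 med [ 469.6 -232.8  110.5] mid [ 468.  -235.   111.1] ext [22.5 26.5  8.1]
handle 131 med [ 468.8 -228.3   91.5] mid [ 468.5 -233.1   87.8] ext [24.7 24.  53.1]
tap green 632 med [ 452.3 -255.5    6.5] mid [ 462.3 -302.6    6.4] ext [112.5 242.2  10.4]
  circ ((450.99444580078125, -301.9350891113281), 130.68951416015625)
mat2 green 319 med [ 432.8 -380.8    6.5] mid [ 443.6 -379.7    6.5] ext [96.4 99.8 10.8]
  circ ((443.2622985839844, -379.044921875), 55.714996337890625)
rack 1029 med [440.2 292.1  56.9] mid [439.3 281.6  55.6] ext [101.2 171.6   8.4]
  rect ((438.1815185546875, 275.8607177734375), (184.3544921875, 70.53009796142578), 73.37983703613281)
```

```bash
cat >> h.py <<'E'
from scipy.spatial.transform import Rotation as Ro
def Rdown(yaw):  # yaw (deg) of tool y in world, tool z straight down
    a=np.radians(yaw); y=np.array([np.cos(a),np.sin(a),0]); z=np.array([0,0,-1.]); return np.column_stack([np.cross(y,z),y,z])
def plan(p,yaw,n,c,R0=None,p0=None):
    s=robot.read_state(); R=np.array(s['eef_rot']) if R0 is None else R0; q=np.array(s['position']) if p0 is None else p0
    rv=Ro.from_matrix(R.T@Rdown(yaw)).as_rotvec()/n; d=(np.array(p,float)-q)/n
    for i in range(n):
        print(*['%.3g,'%round(x,3) for x in np.r_[rv/np.pi,(R.T@d)/50]],c,end=',\n'); R=R@Ro.from_rotvec(rv).as_matrix()
E
python3 -c "
from h import *
plan([424,228,240],-16,16,0)
ci=robot.camera_info('wrist');R=cv2.Rodrigues(np.array(ci['rvec']))[0];s=robot.read_state()
print(np.array(s['eef_rot']).T@(-R.T@np.array(ci['tvec']).ravel()-s['position']),np.array(s['eef_rot']).T@R[2],ci['K'])"
```

```text
-0, -0, -0.018, 0.598, -0.757, 0.003, 0,
-0, -0, -0.018, 0.64, -0.722, 0.003, 0,
-0, -0, -0.018, 0.68, -0.684, 0.003, 0,
-0, -0, -0.018, 0.718, -0.644, 0.003, 0,
-0, -0, -0.018, 0.754, -0.602, 0.003, 0,
-0, -0, -0.018, 0.787, -0.558, 0.003, 0,
-0, -0, -0.018, 0.818, -0.512, 0.003, 0,
-0, -0, -0.018, 0.846, -0.464, 0.003, 0,
-0, -0, -0.018, 0.871, -0.415, 0.003, 0,
-0, -0, -0.018, 0.893, -0.365, 0.002, 0,
-0, -0, -0.018, 0.913, -0.313, 0.002, 0,
-0, -0, -0.018, 0.929, -0.26, 0.002, 0,
-0, -0, -0.018, 0.942, -0.207, 0.002, 0,
-0, -0, -0.018, 0.953, -0.153, 0.002, 0,
-0, -0, -0.018, 0.96, -0.098, 0.002, 0,
-0, -0, -0.018, 0.964, -0.043, 0.002, 0,
[  72.68695747    0.6828697  -131.87557634] [-2.84021962e-01 -7.53457204e-04  9.58817479e-01] [[279.54921284   0.         316.75507696]
 [  0.         279.54921284 197.84864386]
 [  0.           0.           1.        ]]
```

Request:
drive_tool(
  targets=[0,0,-0.018,0.6,-0.76,0,0,0,0,-0.018,0.64,-0.72,0,0,0,0,-0.018,0.68,-0.68,0,0,0,0,-0.018,0.72,-0.64,0,0,0,0,-0.018,0.75,-0.6,0,0,0,0,-0.018,0.79,-0.56,0,0,0,0,-0.018,0.82,-0.51,0,0,0,0,-0.018,0.85,-0.46,0,0],
)

```text
time_s: 1.1
position: [314.7, -141.1, 242.2]
eef_rot: [[0.675, 0.738, 0.0], [0.738, -0.675, 0.0], [0.0, 0.0, -1.0]]
contact_force: [0.2, -0.1, 0.5]
grip_width: 85.6
grip_force: 0.0
```

Request:
drive_tool(
  targets=[0,0,-0.018,0.87,-0.42,0,0,0,0,-0.018,0.89,-0.36,0,0,0,0,-0.018,0.91,-0.31,0,0,0,0,-0.018,0.93,-0.26,0,0,0,0,-0.018,0.94,-0.21,0,0,0,0,-0.018,0.95,-0.15,0,0,0,0,-0.018,0.96,-0.1,0,0,0,0,-0.018,0.96,-0.04,0,0],
)

```text
time_s: 2.1
position: [428.6, 227.0, 242.0]
eef_rot: [[0.284, 0.959, -0.0], [0.959, -0.284, -0.0], [-0.0, -0.0, -1.0]]
contact_force: [0.8, -0.1, 0.2]
grip_width: 84.9
grip_force: 0.0
```

Run:
```python
from h import *
im,d,ci,s=grab('wrist'); cv2.imwrite('pics/w1.png',im); P=cloud(d,ci)
b,g,r=[im[...,i].astype(int) for i in range(3)]
m=(r>g+50)&(r>b+50)&(d>0); z=P[...,2]
print(m.sum(), np.percentile(z[m],[2,50,98]))
t=m&(z>np.percentile(z[m],98)-5); q=P[t][:,:2].astype(np.float32)
print(np.median(P[t],0), cv2.minEnclosingCircle(q)); print(s['position'])
```

```text
2996 [  4.13086653 106.25761152 116.71645577]
[682.45654893 110.70546462 115.54981842] ((555.5061645507812, 169.0730438232422), 159.02481079101562)
[428.57337348 226.99505179 242.00944609]
```

View pics/w1.png

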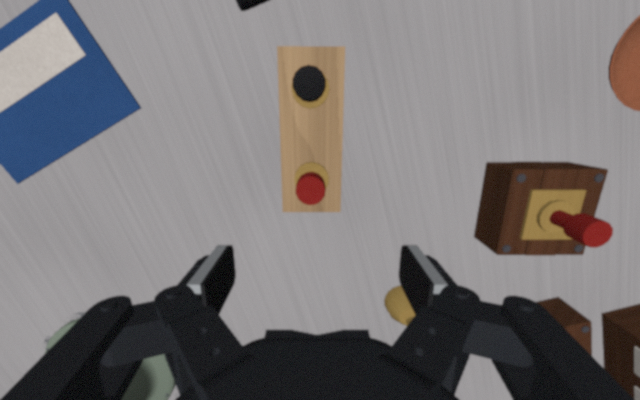

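The wrist view shows the red head at (310,189) and the spare at (309,83). The rack's edges are vertical in the image, so the yaw is aligned.

```bash
cat >> h.py <<'E'
def top(im,d,ci,mask,zr,box):
    P=cloud(d,ci); v,u=np.mgrid[:400,:640]; x0,y0,x1,y1=box
    m=mask&(d>0)&(u>=x0)&(u<x1)&(v>=y0)&(v<y1)&(P[...,2]>zr[0])&(P[...,2]<zr[1])
    q=P[m]; c,rad=cv2.minEnclosingCircle(q[:,:2].astype(np.float32))
    print(m.sum(),'med',np.median(q,0).round(1),'circ',np.round(c,1),round(rad,1)); return q
E
python3 - <<'E'
from h import *
im,d,ci,s=grab('wrist')
b,g,r=[im[...,i].astype(int) for i in range(3)]
red=(r>g+50)&(r>b+50)
top(im,d,ci,red,(104,120),(285,160,340,215))
top(im,d,ci,np.ones_like(red),(104,120),(285,55,340,108))
plan([424.5,228.5,180],-16,2,0)
E
```

```text
691 med [423.8 231.7 111. ] circ [423.5 231. ] 14.8
922 med [450.3 324.4 111.1] circ [450.2 324.3] 14.9
0, -0, -0.001, -0.018, -0.047, 0.618, 0,
0, -0, -0.001, -0.017, -0.047, 0.618, 0,
```

Request:
drive_tool(
  targets=[0,0,0,0.03,-0.1,0.3,0,0,0,0,0,0,0.6,0,0,0,0,0,0,0.6,0,0,0,0,0,0,0.6,0,0,0,0,0,0,0.5,0,0,0,0,0,0,0.3,0,0,0,0,0,0,0.12,0,0,0,0,0,0,0,0],
)

```text
time_s: 3.2
position: [423.9, 227.8, 91.2]
eef_rot: [[0.287, 0.958, -0.001], [0.958, -0.287, -0.0], [-0.001, -0.001, -1.0]]
contact_force: [0.2, -0.1, -0.1]
grip_width: 85.7
grip_force: 0.0
```

Request:
drive_tool(
  targets=[0,0,0,0,0,0,1,0,0,0,0,0,0,1,0,0,0,0,0,0,1,0,0,0,0,0,0,1,0,0,0,0,0,0,1,0,0,0,0,0,0,1,0,0,0,0,0,0,1,0,0,0,0,0,0,1],
)

```text
time_s: 4.2
position: [424.3, 228.5, 91.8]
eef_rot: [[0.286, 0.958, 0.0], [0.958, -0.286, 0.0], [0.001, 0.0, -1.0]]
contact_force: [-1.5, 0.1, 6.3]
grip_width: 28.3
grip_force: 58.8
```

Request:
drive_tool(
  targets=[0,0,0,0,0,-0.2,1,0,0,0,0,0,-0.4,1,0,0,0,0,0,-0.5,1,0,0,0,0,0,-0.5,1,0,0,0,0,0,-0.5,1,0,0,0,0,0,-0.3,1,0,0,0,0,0,0,1,0,0,0,0,0,0,1],
)

```text
time_s: 5.2
position: [423.7, 228.0, 210.4]
eef_rot: [[0.286, 0.958, -0.001], [0.958, -0.286, -0.0], [-0.001, -0.001, -1.0]]
contact_force: [0.4, -0.4, -2.2]
grip_width: 28.0
grip_force: 59.3
```

Run:
```python
from h import *
s=robot.read_state();print(s['position'],s['grip_width'],s['contact_force'])
plan([677.5,-123.5,212],-16,9,1)
```

```text
[423.67063931 228.00973664 210.43261124] 28.041956074541623 [ 0.39848323 -0.36570689 -2.17327741]
-0, 0, -0, -0.587, 0.764, -0.004, 1,
-0, 0, -0, -0.588, 0.763, -0.004, 1,
-0, 0, -0, -0.589, 0.763, -0.004, 1,
-0, 0, -0, -0.59, 0.762, -0.004, 1,
-0, 0, -0, -0.591, 0.761, -0.004, 1,
-0, 0, -0, -0.592, 0.76, -0.004, 1,
-0, 0, -0, -0.593, 0.76, -0.004, 1,
-0, 0, -0, -0.594, 0.759, -0.004, 1,
-0, 0, -0, -0.594, 0.758, -0.004, 1,
```

Request:
drive_tool(
  targets=[0,0,0,-0.3,0.38,0,1,0,0,0,-0.59,0.76,0,1,0,0,0,-0.59,0.76,0,1,0,0,0,-0.59,0.76,0,1,0,0,0,-0.59,0.76,0,1,0,0,0,-0.59,0.76,0,1,0,0,0,-0.59,0.76,0,1,0,0,0,-0.59,0.76,0,1],
)

```text
time_s: 6.2
position: [634.0, -66.8, 209.5]
eef_rot: [[0.286, 0.958, -0.002], [0.958, -0.286, 0.001], [-0.0, -0.003, -1.0]]
contact_force: [0.5, 0.0, -1.9]
grip_width: 28.6
grip_force: 59.4
```

Request:
drive_tool(
  targets=[0,0,0,-0.5,0.65,0,1,0,0,0,-0.29,0.38,0,1,0,0,0,-0.1,0.12,0,1,0,0,0,0,0,0.2,1,0,0,0,0,0,0.2,1,0,0,0,0,0,0.2,1,0,0,0,0,0,0,1,0,0,0,0,0,0,1],
)

```text
time_s: 7.2
position: [676.3, -124.4, 181.6]
eef_rot: [[0.286, 0.958, 0.0], [0.958, -0.286, -0.0], [-0.0, 0.0, -1.0]]
contact_force: [-0.5, -0.0, -1.9]
grip_width: 28.2
grip_force: 59.5
```

Run:
```python
from h import *
s=robot.read_state();print(s['position'],s['grip_width'],s['contact_force'])
ims=[]
for n in ['scene','side','wrist']:
    im,d,ci,s=grab(n); np.savez(n+'1.npz',im=im,d=d,P=cloud(d,ci))
    K=np.array(ci['K']); 
    uv=cv2.projectPoints(np.array([[677.5,-123.5,60],[*s['position'][:2],s['position'][2]-72]]).astype(float),np.array(ci['rvec'],float),np.array(ci['tvec'],float),K,None)[0].reshape(-1,2); print(n,uv.round(1))
    u,v=uv.mean(0).astype(int)
    u=np.clip(u,55,585);v=np.clip(v,55,345)
    ims.append(cv2.resize(im[v-55:v+55,u-55:u+55],(260,260),interpolation=cv2.INTER_CUBIC)); print(u-55,v-55)
cv2.imwrite('pics/p1.png',np.hstack(ims))
```

```text
[ 676.33798898 -124.38704682  181.5664521 ] 28.179962116856856 [-4.75120444e-01 -2.47684758e-04 -1.88875099e+00]
scene [[329.8 269.5]
 [329.3 259.3]]
274 209
side [[286.7 180.5]
 [286.4 167.3]]
231 118
wrist [[316.5 193.5]
 [315.7 212.5]]
261 148
```

View pics/p1.png

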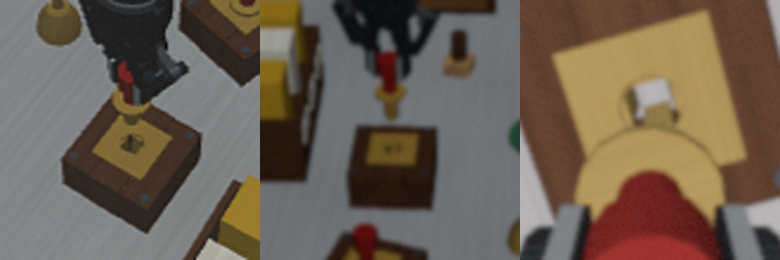

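The three crops show the hanger held upright above the socket. In the wrist crop the hole centre is at about full-frame (316,192), close to its predicted pixel. Next I measure the flange against the plate in the same frames.

Run:
```python
from h import *
from scipy.optimize import least_squares
v,u=np.mgrid[:400,:640]
s=robot.read_state();tp=s['position'];R=np.array(s['eef_rot'])
for n,bx in [('wrist',(255,145,375,260)),('scene',(274,209,384,319)),('side',(231,118,341,228))]:
    f=np.load(n+'1.npz');im=f['im'].astype(int);P=f['P'];d=f['d'];b,g,r=im[...,0],im[...,1],im[...,2]
    B=(u>=bx[0])&(u<bx[2])&(v>=bx[1])&(v<bx[3])&(d>0);z=P[...,2]
    brass=(r-b>45)&(g-b>25)
    pl=B&brass&(abs(z-60)<5); q=P[pl][:,:2].astype(np.float32)
    rc=cv2.minAreaRect(q); print(n,'plate',pl.sum(),np.round(rc[0],1),np.round(rc[1],1),'zmed',np.median(z[pl]).round(1))
    dk=B&(abs(z-60)<5); print('   block',[np.round(x,1) for x in cv2.minAreaRect(P[dk][:,:2].astype(np.float32))[:2]])
    fl=B&(z>135)&(z<162)&brass; q=P[fl]
    if fl.sum()>15:
        e=(q-tp)@R; print('   flange n',fl.sum(),'z',np.percentile(q[:,2],[5,50,95]).round(1),'tool lo',np.percentile(e,2,0).round(1),'hi',np.percentile(e,98,0).round(1),'circ',np.round(cv2.minEnclosingCircle(q[:,:2].astype(np.float32))[0],1),cv2.minEnclosingCircle(q[:,:2].astype(np.float32))[1])
    sh=B&(z>112)&(z<142)&brass; q=P[sh]; 
    if sh.sum()>8: print('   shank',sh.sum(),np.median(q,0).round(1),np.percentile(q,[3,97],axis=0).round(1).tolist())
```

```text
wrist plate 3054 [ 676.7 -127.2] [81.9 74.7] zmed 60.0
   block [array([ 676.2, -122.6]), array([ 95.4, 113. ])]
   flange n 1455 z [148.9 151.3 152.6] tool lo [ -1.1 -17.9  28.9] hi [20.8 17.7 34.7] circ [ 677.2 -121.6] 19.613174438476562
scene plate 586 [678.3 -20.9] [269.3  63. ] zmed 59.4
   block [array([678.1, -72.8]), array([236.3, 303.4])]
   flange n 412 z [140.9 149.6 152.7] tool lo [-20.9 -11.8  28.3] hi [ 29.1 190.1  43.6] circ [ 758.7 -159.4] 105.38372802734375
   shank 111 [ 839.6 -189.9  125.8] [[819.3, -191.7, 112.8], [859.7, -188.0, 140.7]]
side plate 287 [ 706.7 -123.9] [127.1 445.1] zmed 62.0
   block [array([ 728.7, -158.1]), array([502.5, 241.9])]
   flange n 419 z [138.  152.6 156.5] tool lo [-157.   -13.7   24.7] hi [ 37.5 243.5  45.7] circ [ 768.5 -224.3] 156.15980529785156
   shank 147 [ 824.4 -136.   128.5] [[672.9, -320.5, 112.9], [845.6, -115.0, 141.3]]
```

Run:
```python
from h import *
s=robot.read_state();tp=s['position'];R=np.array(s['eef_rot'])
for n in ['wrist','scene','side']:
    f=np.load(n+'1.npz');im=f['im'].astype(int);P=f['P'];d=f['d'];b,g,r=im[...,0],im[...,1],im[...,2]
    z=P[...,2]; near=(d>0)&(np.hypot(P[...,0]-677.5,P[...,1]+123.5)<85)
    dk=near&(abs(z-60)<4); A=P[dk][:,:2]
    print(n,'block',[np.round(x,1) for x in cv2.minAreaRect(A.astype(np.float32))],'pct',((np.percentile(A,.5,0)+np.percentile(A,99.5,0))/2).round(1))
    br=(r-b>45)&(g-b>25)&(g>90)
    br=dk&br; br=cv2.morphologyEx(br.astype(np.uint8),cv2.MORPH_OPEN,np.ones((3,3)))>0
    print('  plate',br.sum(),[np.round(x,1) for x in cv2.minAreaRect(P[br][:,:2].astype(np.float32))])
    brs=(r-b>35)&(g-b>18)
    near2=(d>0)&(np.hypot(P[...,0]-tp[0],P[...,1]-tp[1])<30)
    fl=near2&brs&(z>143)&(z<156)
    print('  flange',fl.sum(),np.round(cv2.minEnclosingCircle(P[fl][:,:2].astype(np.float32))[0],1),cv2.minEnclosingCircle(P[fl][:,:2].astype(np.float32))[1])
    sh=near2&brs&(z>112)&(z<140); q=P[sh]
    if sh.sum()>5: print('  shank',sh.sum(),'med',np.median(q,0).round(1),'zmin',q[:,2].min().round(1))
```

```text
wrist block [array([ 677.4, -122.1]), array([108.6, 108.5]), np.float64(89.4)] pct [ 677.6 -121.3]
  plate 2821 [array([ 677.1, -122.6]), array([62.2, 64.4]), np.float64(89.6)]
  flange 1464 [ 677.2 -121.6] 19.613174438476562
scene block [array([ 677.6, -125.3]), array([110.3, 110.1]), np.float64(89.5)] pct [ 677.4 -125.9]
  plate 346 [array([ 676.5, -123.6]), array([61.6, 62.8]), np.float64(0.1)]
  flange 90 [ 676.  -125.8] 19.506797790527344
  shank 6 med [ 675.2 -131.1  117.3] zmin 115.2
side block [array([ 678.2, -122.4]), array([120.5, 109.6]), np.float64(89.5)] pct [ 678.2 -121.7]
  plate 0 [array([0., 0.]), array([0., 0.]), np.float64(0.0)]
  flange 55 [ 678.  -120.3] 19.336956024169922
  shank 27 med [ 675.7 -117.4  129.5] zmin 115.3
```

Request:
drive_tool(
  targets=[0,0,0,0,0.016,0.1,1,0,0,0,0,0,0.25,1,0,0,0,0,0,0.25,1,0,0,0,0,0,0.25,1,0,0,0,0,0,0.2,1,0,0,0,0,0,0.15,1,0,0,0,0,0,0.1,1,0,0,0,0,0,0,1],
)

```text
time_s: 8.35
position: [677.2, -124.9, 116.1]
eef_rot: [[0.286, 0.958, 0.0], [0.958, -0.286, 0.0], [0.0, 0.0, -1.0]]
contact_force: [0.2, 0.5, -1.1]
grip_width: 28.2
grip_force: 59.5
```

Request:
drive_tool(
  targets=[0,0,0,0,0,0.03,1,0,0,0,0,0,0.03,1,0,0,0,0,0,0.02,1,0,0,0,0,0,0.02,1,0,0,0,0,0,0,1,0,0,0,0,0,0,1,0,0,0,0,0,0,1,0,0,0,0,0,0,1],
)

```text
time_s: 9.35
position: [677.3, -124.9, 111.4]
eef_rot: [[0.286, 0.958, 0.0], [0.958, -0.286, -0.0], [0.0, 0.0, -1.0]]
contact_force: [1.2, 0.4, -1.5]
grip_width: 28.4
grip_force: 59.5
```

Request:
drive_tool(
  targets=[0,0,0,0,0,0.02,1,0,0,0,0,0,0,1,0,0,0,0,0,0.02,1,0,0,0,0,0,0,1,0,0,0,0,0,0,1,0,0,0,0,0,0,1,0,0,0,0,0,0,1,0,0,0,0,0,0,1],
)

```text
time_s: 10.35
position: [677.2, -124.9, 109.4]
eef_rot: [[0.286, 0.958, 0.0], [0.958, -0.286, -0.0], [0.0, 0.0, -1.0]]
contact_force: [2.6, 0.5, 2.1]
grip_width: 28.6
grip_force: 59.8
```

Request:
drive_tool(
  targets=[0,0,0,0,0.012,0,1,0,0,0,0,0,0,1,0,0,0,0,0,0.01,1,0,0,0,0,0,0.01,1,0,0,0,0,0,0,1,0,0,0,0,0,0,1,0,0,0,0,0,0,1,0,0,0,0,0,0,1],
)

```text
time_s: 11.35
position: [677.5, -125.0, 108.2]
eef_rot: [[0.286, 0.958, -0.0], [0.958, -0.286, 0.0], [0.0, -0.0, -1.0]]
contact_force: [-0.5, 1.3, 3.0]
grip_width: 28.5
grip_force: 59.8
```

Request:
drive_tool(
  targets=[0,0,0,0,0,0,0,0,0,0,0,0,0,0,0,0,0,0,0,0,0,0,0,0,0,0,0,0,0,0,0,0,0,0,0,0,0,0,0,0,-0.3,0,0,0,0,0,0,-0.6,0,0,0,0,0,0,-0.6,0],
)

```text
time_s: 12.35
position: [677.7, -125.1, 185.2]
eef_rot: [[0.286, 0.958, 0.001], [0.958, -0.286, -0.0], [-0.0, 0.001, -1.0]]
contact_force: [0.0, -0.4, -1.0]
grip_width: 85.6
grip_force: 0.0
```

Run:
```python
from h import *
im,d,ci,s=grab('wrist'); cv2.imwrite('pics/w2.png',im)
b,g,r=[im[...,i].astype(int) for i in range(3)]
red=(r>g+50)&(r>b+50)
P=cloud(d,ci); m=red&(d>0)&(np.hypot(P[...,0]-677,P[...,1]+124)<30)&(P[...,2]>118)
print(m.sum(),np.median(P[m],0),cv2.minEnclosingCircle(P[m][:,:2].astype(np.float32)),s['position'],s['contact_force'])
plan([468,-235.5,212],-16,6,0)
```

```text
1299 [ 678.54048853 -121.48275458  127.76636735] ((678.0223999023438, -122.92137908935547), 14.93834114074707) [ 677.7254781  -125.08556495  185.15278552] [ 0.02537069 -0.36950725 -1.028567  ]
0, 0, -0.001, -0.553, -0.572, -0.077, 0,
0, 0, -0.001, -0.552, -0.573, -0.076, 0,
0, 0, -0.001, -0.551, -0.574, -0.075, 0,
0, 0, -0.001, -0.55, -0.575, -0.075, 0,
0, 0, -0.001, -0.549, -0.576, -0.074, 0,
0, 0, -0.001, -0.548, -0.577, -0.073, 0,
```

View pics/w2.png

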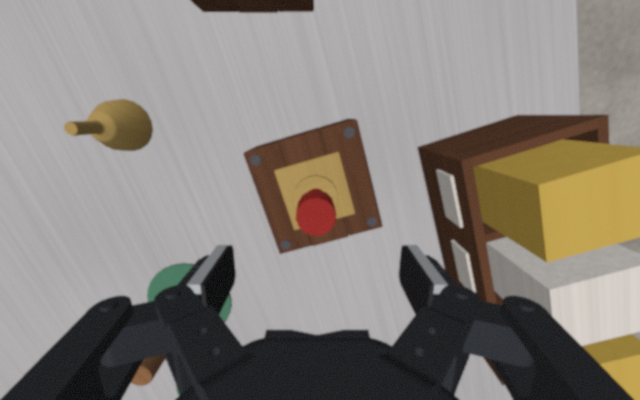

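The wrist view shows the post upright in the socket, released, with its head at (316,212). Its top is about 128 mm high, so it stands about 12 mm proud. Next is the tapper.

Request:
drive_tool(
  targets=[0,0,0,-0.3,-0.3,-0.25,0,0,0,0,-0.55,-0.57,-0.2,0,0,0,0,-0.55,-0.57,0,0,0,0,0,-0.55,-0.57,0,0,0,0,0,-0.55,-0.57,0,0,0,0,0,-0.5,-0.55,0,0,0,0,0,-0.3,-0.31,0,0,0,0,0,0,0,0,0],
)

```text
time_s: 13.4
position: [465.2, -234.6, 206.5]
eef_rot: [[0.288, 0.958, 0.001], [0.958, -0.288, -0.0], [-0.0, 0.001, -1.0]]
contact_force: [0.3, -0.0, -0.1]
grip_width: 85.0
grip_force: 0.0
```

Run:
```python
from h import *
im,d,ci,s=grab('wrist')
P=cloud(d,ci); z=P[...,2]; near=(d>0)&(np.hypot(P[...,0]-468,P[...,1]+236)<80)
for lo,hi in [(104,116),(60,100)]:
    m=near&(z>lo)&(z<hi)&(np.hypot(P[...,0]-468,P[...,1]+236)<30); print(m.sum(),np.median(P[m],0).round(1),cv2.minEnclosingCircle(P[m][:,:2].astype(np.float32)))
b,g,r=[im[...,i].astype(int) for i in range(3)]
m=near&(g>r+15)&(g>b+5)&(z<12);print('mat',cv2.minEnclosingCircle(P[m][:,:2].astype(np.float32)))
print(s['position'])
plan([468,-235,212],-16,1,0)
```

```text
677 [ 467.2 -234.9  108.9] ((467.1575622558594, -235.49644470214844), 12.740317344665527)
235 [ 470.5 -224.5   81.5] ((467.4161071777344, -233.73902893066406), 12.728403091430664)
mat ((471.9547119140625, -232.66632080078125), 54.861122131347656)
[ 465.20401918 -234.5953816   206.53141734]
0.001, -0, -0.004, -0.002, 0.041, -0.111, 0,
```

Request:
drive_tool(
  targets=[0,0,0,-0.005,0.045,0.3,0,0,0,0,0,0,0.6,0,0,0,0,0,0,0.6,0,0,0,0,0,0,0.6,0,0,0,0,0,0,0.4,0,0,0,0,0,0,0.2,0,0,0,0,0,0,0,0,0,0,0,0,0,0,0],
)

```text
time_s: 14.45
position: [468.4, -235.0, 71.3]
eef_rot: [[0.286, 0.958, 0.001], [0.958, -0.286, -0.001], [-0.0, 0.001, -1.0]]
contact_force: [-0.3, 0.0, -0.0]
grip_width: 85.6
grip_force: 0.0
```

Request:
drive_tool(
  targets=[0,0,0,0,0,0,1,0,0,0,0,0,0,1,0,0,0,0,0,0,1,0,0,0,0,0,0,1,0,0,0,0,0,0,1,0,0,0,0,0,0,1,0,0,0,0,0,0,1,0,0,0,0,0,0,1],
)

```text
time_s: 15.45
position: [467.6, -234.9, 71.2]
eef_rot: [[0.286, 0.958, 0.0], [0.958, -0.286, -0.0], [-0.0, 0.0, -1.0]]
contact_force: [-2.1, 0.1, 5.4]
grip_width: 24.6
grip_force: 58.8
```

Request:
drive_tool(
  targets=[0,0,0,0,0,-0.1,1,0,0,0,0,0,-0.3,1,0,0,0,0,0,-0.5,1,0,0,0,0,0,-0.6,1,0,0,0,0,0,-0.6,1,0,0,0,0,0,-0.6,1,0,0,0,0,0,-0.4,1,0,0,0,0,0,-0.1,1],
)

```text
time_s: 16.45
position: [468.3, -235.2, 232.7]
eef_rot: [[0.286, 0.958, 0.002], [0.958, -0.286, -0.002], [-0.001, 0.003, -1.0]]
contact_force: [-0.3, 0.3, -4.0]
grip_width: 24.5
grip_force: 59.3
```

Request:
drive_tool(
  targets=[0,0,0,0.25,0.25,0,1,0,0,0,0.53,0.54,0,1,0,0,0,0.55,0.55,0,1,0,0,0,0.55,0.55,0,1,0,0,0,0.55,0.55,0,1,0,0,0,0.5,0.5,0,1,0,0,0,0.3,0.35,0,1,0,0,0,0.1,0.1,0,1],
)

```text
time_s: 17.45
position: [678.5, -122.0, 228.5]
eef_rot: [[0.284, 0.959, -0.002], [0.959, -0.284, 0.001], [0.0, -0.003, -1.0]]
contact_force: [-1.3, -1.2, -2.6]
grip_width: 24.6
grip_force: 59.6
```

Run:
```python
from h import *
im,d,ci,s=grab('scene');im2,d2,ci2,s2=grab('wrist')
cv2.imwrite('pics/t1.png',np.hstack([cv2.resize(im[180:320,240:400],(400,350)),cv2.resize(im2,(400,250))[:,:] if 0 else cv2.copyMakeBorder(cv2.resize(im2,(400,250)),0,100,0,0,0)]))
print(s2['position'],s2['grip_width'],s2['contact_force'])
plan([678,-123.3,205],-16,1,1)
```

```text
[ 678.52044449 -122.08299517  228.82406045] 24.281497377631002 [ 0.80286562 -0.0813887  -3.32848876]
-0.001, -0, -0.003, -0.008, 0.01, 0.483, 1,
```

View pics/t1.png

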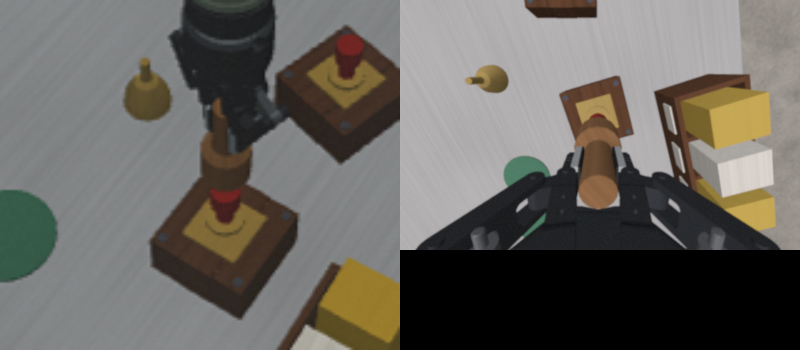

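The left crop shows the tapper held upright above the red post, and the wrist view shows its foot lined up over the head. Now descend to just above contact.

Request:
drive_tool(
  targets=[0,0,0,-0.02,0.0,0.1,1,0,0,0,0,0,0.2,1,0,0,0,0,0,0.15,1,0,0,0,0,0,0.08,1,0,0,0,0,0,0.04,1,0,0,0,0,0,0.02,1,0,0,0,0,0,0.02,1,0,0,0,0,0,0,1],
)

```text
time_s: 18.55
position: [677.5, -124.7, 200.4]
eef_rot: [[0.286, 0.958, 0.0], [0.958, -0.286, -0.0], [0.0, 0.0, -1.0]]
contact_force: [0.1, -1.0, -3.5]
grip_width: 24.6
grip_force: 59.6
```

Request:
drive_tool(
  targets=[0,0,0,0.02,0,0.03,1,0,0,0,0,0,0.03,1,0,0,0,0,0,0.02,1,0,0,0,0,0,0.02,1,0,0,0,0,0,0.02,1,0,0,0,0,0,0.02,1,0,0,0,0,0,0,1,0,0,0,0,0,0,1],
)

```text
time_s: 19.55
position: [677.9, -123.8, 193.8]
eef_rot: [[0.286, 0.958, 0.001], [0.958, -0.286, -0.0], [0.0, 0.001, -1.0]]
contact_force: [-0.4, 0.4, 1.3]
grip_width: 24.2
grip_force: 60.2
```

Request:
drive_tool(
  targets=[0,0,0,0,0,0.02,1,0,0,0,0,0,0.02,1,0,0,0,0,0,0.02,1,0,0,0,0,0,0.02,1,0,0,0,0,0,0.02,1,0,0,0,0,0,0,1,0,0,0,0,0,0,1,0,0,0,0,0,0,1],
)

```text
time_s: 20.55
position: [678.1, -123.8, 189.3]
eef_rot: [[0.286, 0.958, 0.001], [0.958, -0.286, -0.0], [0.0, 0.001, -1.0]]
contact_force: [-2.0, 0.6, 6.9]
grip_width: 24.7
grip_force: 61.0
```

Request:
drive_tool(
  targets=[0,0,0,0,0,0.02,1,0,0,0,0,0,0.02,1,0,0,0,0,0,0.02,1,0,0,0,0,0,0.02,1,0,0,0,0,0,0,1,0,0,0,0,0,0,1,0,0,0,0,0,0,1,0,0,0,0,0,0,1],
)

```text
time_s: 21.55
position: [678.3, -123.9, 186.4]
eef_rot: [[0.286, 0.958, 0.002], [0.958, -0.286, -0.001], [-0.0, 0.003, -1.0]]
contact_force: [-3.0, 1.3, 11.6]
grip_width: 24.5
grip_force: 61.6
```

Request:
drive_tool(
  targets=[0,0,0,0,0,0.02,1,0,0,0,0,0,0,1,0,0,0,0,0,0.02,1,0,0,0,0,0,0,1,0,0,0,0,0,0,1,0,0,0,0,0,0,1,0,0,0,0,0,0,1,0,0,0,0,0,0,1],
)

```text
time_s: 22.55
position: [678.4, -123.9, 185.0]
eef_rot: [[0.286, 0.958, 0.003], [0.958, -0.286, -0.001], [-0.0, 0.003, -1.0]]
contact_force: [-3.7, 0.5, 13.7]
grip_width: 24.8
grip_force: 62.0
```

Request:
drive_tool(
  targets=[0,0,0,0,0,0.02,1,0,0,0,0,0,0,1,0,0,0,0,0,0.02,1,0,0,0,0,0,0,1,0,0,0,0,0,0,1,0,0,0,0,0,0,1,0,0,0,0,0,0,1,0,0,0,0,0,0,1],
)

```text
time_s: 23.55
position: [678.5, -124.0, 183.6]
eef_rot: [[0.286, 0.958, 0.004], [0.958, -0.286, -0.001], [-0.0, 0.004, -1.0]]
contact_force: [-4.3, 1.0, 16.4]
grip_width: 24.7
grip_force: 62.3
```

Request:
drive_tool(
  targets=[0,0,0,0,0,0.02,1,0,0,0,0,0,0,1,0,0,0,0,0,0.02,1,0,0,0,0,0,0,1,0,0,0,0,0,0,1,0,0,0,0,0,0,1,0,0,0,0,0,0,1,0,0,0,0,0,0,1],
)

```text
time_s: 24.55
position: [678.7, -124.0, 183.3]
eef_rot: [[0.286, 0.958, 0.005], [0.958, -0.286, -0.002], [-0.0, 0.005, -1.0]]
contact_force: [-6.6, 1.4, 22.6]
grip_width: 24.8
grip_force: 63.6
```

Request:
drive_tool(
  targets=[0,0,0,0,0,0.016,1,0,0,0,0,0,0,1,0,0,0,0,0,0,1,0,0,0,0,0,0,1,0,0,0,0,0,0,1,0,0,0,0,0,0,1,0,0,0,0,0,0,1,0,0,0,0,0,0,1],
)

```text
time_s: 25.55
position: [678.7, -124.1, 183.2]
eef_rot: [[0.286, 0.958, 0.005], [0.958, -0.286, -0.002], [-0.0, 0.006, -1.0]]
contact_force: [-8.3, 2.3, 27.0]
grip_width: 24.9
grip_force: 64.1
```

Request:
drive_tool(
  targets=[0,0,0,0,0,-0.05,1,0,0,0,0,0,-0.1,1,0,0,0,0,0,-0.2,1,0,0,0,0,0,-0.3,1,0,0,0,0,0,-0.3,1,0,0,0,0,0,-0.15,1,0,0,0,0,0,0,1,0,0,0,0,0,0,1],
)

```text
time_s: 26.55
position: [677.5, -123.7, 232.0]
eef_rot: [[0.286, 0.958, -0.001], [0.958, -0.286, 0.0], [-0.0, -0.001, -1.0]]
contact_force: [-0.2, 1.1, -2.6]
grip_width: 25.0
grip_force: 59.7
```

Run:
```python
from h import *
for n in ['scene','side']:
    im,d,ci,s=grab(n); P=cloud(d,ci); b,g,r=[im[...,i].astype(int) for i in range(3)]
    red=(r>g+40)&(r>b+40)&(d>0)
    for c in [(678,-123.5),(687,106)]:
        m=red&(np.hypot(P[...,0]-c[0],P[...,1]-c[1])<25)&(P[...,2]>75)&(P[...,2]<135); 
        if m.any(): print(n,c,m.sum(),np.percentile(P[m][:,2],[5,50,90,98]).round(1))
print(robot.read_state()['position'])
plan([469,-235,230],-16,6,1)
```

```text
scene (678, -123.5) 82 [113.2 115.5 118.7 119.6]
scene (687, 106) 78 [111.7 115.2 117.7 119. ]
side (678, -123.5) 88 [ 81.9 111.4 120.1 122. ]
side (687, 106) 125 [ 80.1 111.4 120.2 120.8]
[ 677.31539038 -123.67903472  231.7268088 ]
-0, -0, -0.001, -0.554, -0.559, 0.006, 1,
-0, -0, -0.001, -0.553, -0.56, 0.006, 1,
-0, -0, -0.001, -0.552, -0.561, 0.006, 1,
-0, -0, -0.001, -0.551, -0.562, 0.006, 1,
-0, -0, -0.001, -0.55, -0.563, 0.006, 1,
-0, -0, -0.001, -0.549, -0.564, 0.006, 1,
```

Request:
drive_tool(
  targets=[0,0,0,-0.25,-0.25,0,1,0,0,0,-0.53,-0.54,0,1,0,0,0,-0.55,-0.56,0,1,0,0,0,-0.55,-0.56,0,1,0,0,0,-0.55,-0.56,0,1,0,0,0,-0.5,-0.5,0,1,0,0,0,-0.27,-0.29,0,1,0,0,0,-0.1,-0.1,0,1],
)

```text
time_s: 27.65
position: [469.0, -234.1, 232.6]
eef_rot: [[0.287, 0.958, 0.0], [0.958, -0.287, 0.0], [0.0, 0.0, -1.0]]
contact_force: [-0.0, 0.2, -2.6]
grip_width: 24.8
grip_force: 59.9
```

Request:
drive_tool(
  targets=[0,0,0,0,0,0.2,1,0,0,0,0,0,0.5,1,0,0,0,0,0,0.6,1,0,0,0,0,0,0.6,1,0,0,0,0,0,0.6,1,0,0,0,0,0,0.3,1,0,0,0,0,0,0.15,1,0,0,0,0,0,0,1],
)

```text
time_s: 28.65
position: [469.9, -233.7, 85.0]
eef_rot: [[0.286, 0.958, 0.0], [0.958, -0.286, 0.0], [0.0, 0.0, -1.0]]
contact_force: [-0.4, -0.4, -4.1]
grip_width: 24.8
grip_force: 59.7
```

Contact is expected near 71; I lower 12 mm, then feel for the mat.

Request:
drive_tool(
  targets=[0,0,0,0,0,0.1,1,0,0,0,0,0,0.08,1,0,0,0,0,0,0.04,1,0,0,0,0,0,0.02,1,0,0,0,0,0,0.02,1,0,0,0,0,0,0.01,1,0,0,0,0,0,0,1,0,0,0,0,0,0,1],
)

```text
time_s: 29.65
position: [469.6, -233.8, 71.5]
eef_rot: [[0.286, 0.958, 0.0], [0.958, -0.286, -0.0], [-0.0, 0.0, -1.0]]
contact_force: [0.2, -1.0, -4.0]
grip_width: 24.4
grip_force: 59.8
```

Request:
drive_tool(
  targets=[0,0,0,0,0,0.01,1,0,0,0,0,0,0,1,0,0,0,0,0,0.01,1,0,0,0,0,0,0,1,0,0,0,0,0,0,1,0,0,0,0,0,0,1,0,0,0,0,0,0,1,0,0,0,0,0,0,1],
)

```text
time_s: 30.65
position: [469.6, -233.9, 71.1]
eef_rot: [[0.286, 0.958, 0.0], [0.958, -0.286, -0.0], [-0.0, 0.0, -1.0]]
contact_force: [-3.3, 1.0, 5.8]
grip_width: 24.5
grip_force: 60.8
```

Request:
drive_tool(
  targets=[0,0,0,0,0,-0.01,1,0,0,0,0,0,0,0,0,0,0,0,0,0,0,0,0,0,0,0,0,0,0,0,0,0,0,0,0,0,0,0,0,0,0,0,0,0,0,0,0,0,0,0,0,0,0,0,0,0],
)

```text
time_s: 31.65
position: [469.5, -233.8, 71.0]
eef_rot: [[0.286, 0.958, -0.0], [0.958, -0.286, 0.0], [0.0, -0.0, -1.0]]
contact_force: [0.2, -0.3, 0.0]
grip_width: 85.7
grip_force: 0.0
```

Request:
drive_tool(
  targets=[0,0,0,0,0,-0.2,0,0,0,0,0,0,-0.5,0,0,0,0,0,0,-0.6,0,0,0,0,0,0,-0.6,0,0,0,0,0,0,-0.6,0,0,0,0,0,0,-0.4,0,0,0,0,0,0,-0.2,0,0,0,0,0,0,0,0],
)

```text
time_s: 32.65
position: [469.8, -234.0, 226.6]
eef_rot: [[0.286, 0.958, 0.001], [0.958, -0.286, -0.001], [-0.0, 0.001, -1.0]]
contact_force: [0.9, -0.2, -0.5]
grip_width: 85.2
grip_force: 0.0
```

Run:
```python
from h import *
im,d,ci,s=grab('scene'); im2,d2,c2,s2=grab('side')
cv2.imwrite('pics/end.png',np.vstack([im[100:400,100:500],im2[80:330,180:580]]))
print(s['position'],s['grip_width'],s['contact_force'])
```

```text
[ 469.82163718 -233.969912    226.63976808] 85.21696631200138 [ 0.87107536 -0.21792535 -0.49278449]
```

View pics/end.png

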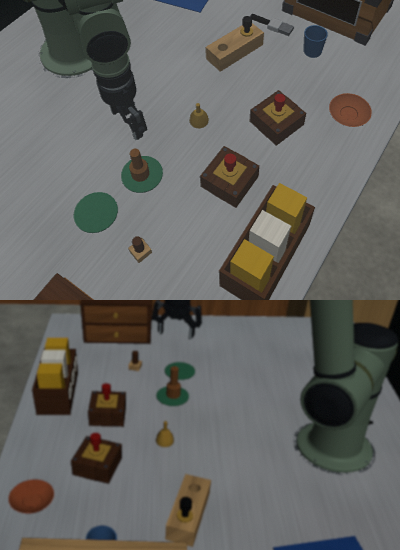

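The final views show the post flush in its stand at (230,160), matching its neighbour. The tapper stands on its mat at (138,170), the spare is still in the rack, and nothing else has moved.

```bash
python3 -c "
from workcell import robot
print(robot.finish_job())"
```

```text
the job is handed in; nothing more can be done
None
```

I handed the job in at about 33 s: the hanger post is driven home flush (about 30 N peak at the last press, head level with the full stand's), the tapper is back on its mat, and nothing else looks moved; no verdict was returned.

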